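# Hold the blue reference cell in the photometer's beam

## Robot

A 6-joint arm with a two-finger parallel gripper is mounted at the origin on the work surface. World frame = base frame: x ahead of the robot, y to its left, z up, the work surface at z = 0. Lengths are in mm, angles in degrees, forces in N, time in s.
With the tool pointing down it reaches from about 300 to 850 mm from the base axis. Payload 4.2 kg.
Tool frame: the origin (TCP) lies at the centre of the arm's flange, where the gripper is bolted on; the fingertips stand 191 mm ahead of it and the grasp point (between the pads) lies 172 mm ahead of it; z points along the fingers, x is the direction in which the jaws open and shut, and the axes are right-handed (so a half turn about z gives the same grasp; the last joint's range is limited). The gripper opens to 91 mm and grips with 3 to 60 N. Pads are 32 mm wide; open, the fingers measure 118 mm over their backs; the gripper's body (76 mm by 178 mm) begins 60 mm behind the grasp point.
Start: joints at [69.442, 18.312, 89.639, -0, 72.044, -1.146], TCP at [191.101, 542.313, 404.776] pointing down, gripper open.
Joint ranges: [-177.97, 177.97], [-48.28, 115.42], [12.27, 149.76], [-77.06, 257.06], [2.81, 150.46], [-146.56, 146.56]. Speed limits (degrees/s): [147.25, 147.25, 180, 180, 180, 180].

## Interface

Orientations are given as [roll, pitch, yaw] about the fixed x, y, z axes, in that order (R = Rz(yaw) Ry(pitch) Rx(roll)).
In Python, from workcell import state, cams, env gives the robot as it stands.
- The arm moves only by the tool apply_moves, never from a script. Its argument "steps" is text: rows parted by semicolons, each of 4 numbers parted by spaces: the shift along the world's x, y, z in units of 40 mm (1.0 is 40 mm), then the turn about the world's z in units of 6 degrees (1.0 is 6 degrees). A call has 1 to 5 rows; each row shifts and turns the pose as measured when the row begins; what a row does not reach is not made up. A row lasts 1/10 s, in which the tool goes at most 50 mm and 8.59 degrees, less where a joint would pass 70% of its speed; a pose out of reach is approached as far as the arm can. A call is refused whole if a number of a shift passes 1 or a number of a turn 1, either way. A call with a gripper value outside its range is refused whole. "jaw" is the gripper command: -1 is fully open, 1 is shut, values between are in proportion, set as the call begins (left out, the last holds). The fingers move at their own pace and stop on an object; "grip_force" is the grip in N (left out, the last holds). Time passes only in rows, so rows that do not move let the fingers close. It gives the time, the measured TCP pose, the force and the opening at its end, in the units of the state.
- state(): the state, without advancing time (a new reading comes with each control period).
- cams.grab_frame(name): name is "scene" or "side" or "wrist"; returns a dict with "image" (400x640x3 uint8, red, green, blue), "intrinsics" (3x3 intrinsics, pixels), "rvec" (rotation vector, rad) and "tvec" (3), from world to camera coordinates, as OpenCV has them; the wrist camera has in their place "mount" (4x4, takes a point from camera to tool coordinates, whose origin is the TCP and whose axes are the tool frame's). Camera axes: x right, y down, z forward; pixel columns grow to the right and rows downward; lengths in mm; the calibration is good to about 2 mm. A picture is of the moment at which its call begins: read the wrist's pose just before it. There is no depth.
- env.job_done(): hands the job in, once; it reports no verdict.
The state is a dict: "time_s": time; "qpos": joint angles; "qvel": joint speeds; "effort": joint torques, N m; "ee_pos": TCP position; "ee_rot": TCP orientation; "force": force on the tool from outside, world axes, zero at the start; "torque": the same for the moment, N m; "gripper_width": finger opening in mm.
Only numpy, scipy, OpenCV 4.12 (cv2) and the standard library are available. Lean on these libraries where they do the work, as an engineer would, in place of code of your own. Each camera call takes 0.05 s, during which the arm holds its last target. There are 200 camera calls.

## Task

Switch the photometer's lamp on by turning its knob clockwise until it clicks over to the green dot. Then take the blue-capped glass cell out of the rack by its two frosted faces only, never touching the clear windows, carry it upright without knocking it, and hold it free in the middle of the gap between lamp and sensor, with the light path passing squarely through the middle of both clear windows. Finish while holding it there, still, and leave everything else where it is.

Things in the scene. Friction and masses are not known exactly. Their poses are not given: they have to be found in the camera images.
- photometer: Open-bench photometer, fixed. Rail along its y axis, 350 x 60 mm, top 30 mm up. Blue lamp head towards +y: 80 (x) x 100 mm, y = 65 to 165, fins to 185, top 110 mm up, lens tube in to y = 50. Black sensor head towards -y: 70 (x) x 78 mm, y = -62 to -140, top 110 mm up, snout in to y = -50. Between them an open gap of 100 mm over the bare rail. Origin on the bench under the gap's middle.
- beam (a point): The light path at the middle of the gap: 75 mm above the bench, on the axis of the lens tube and the sensor snout. Its y axis runs along the light (towards the lamp), x horizontally across it, z up.
- lamp_switch (a joint): The lamp's rotary switch on top of the lamp head, upright axis. 0 = off (pointer at the white dot), grows clockwise seen from above, 1.047 rad (60 degrees) = on (green dot, end stop). Sprung detent half-way, at 0.52 rad: let go before it, it springs back to 0; past it, it snaps on to the stop and stays. About 0.1 N m turns it over.
- switch_grip (a point): Where to pinch that knob: on its axis, in its black bar grip (13 mm thick, 38 long, 30 tall), 8 mm below the bar's top, 22 mm above the 38 mm round skirt it stands on, 32 mm above the lamp head's top. x axis along the bar to its white pointer line, y across the bar, z up; it turns with the knob.
- rack: Dark grey cell rack, fixed: 60 (x) x 170 (y) x 17 mm high, three square recesses 25.5 mm wide and 9 mm deep in a row along its y axis at y = -60, 0, 60 mm; one cell stands in each, reaching 51 mm above the rack's top. Origin at the centre of its underside.
- blue_cell_mid (a point): Centre, 30 mm above the underside, of the cell with the BLUE cap: a block of blue-tinted glass 22.5 x 22.5 x 52 mm with a cap 15.5 mm square and 8 mm high, 60 mm in all, about 55 g. Its two white frosted faces look along its +x and -x axes (in the rack: out over the rack's long sides), its two clear windows along +y and -y. z up.
- blue_cell: The same cell; origin at the centre of its underside, axes as above.
- blue_cell_windows: Its two clear windows as one thing: panes 16 mm wide and 48 mm high on the faces that look along +y and -y, between the edges of the frosted plates. Origin at the centre of the cell's underside, same axes.
- orange_cell_mid (a point): Centre of the cell with the orange cap, same shape. Stays in the rack.
- white_cell_mid (a point): Centre of the cell with the white cap, same shape. Stays in the rack.
- dish_a: Loose aluminium dish, 66 mm across and 15 mm high. Origin under its centre. A bystander.
- dish_b: A second such dish. A bystander.
- spatula_a: Loose steel spatula lying flat along its x axis, 180 mm long, 6 mm thick. Origin on the bench at its middle. A bystander.
- spatula_b: A second such spatula. A bystander.
- beaker: Loose glass beaker, 68 mm across and 90 mm high. Origin under its centre. A bystander.

How it is judged:
By the outcome, as a careful person would: the job done as asked, in the order asked, and still so for the second after the job is handed in, while the arm keeps its last pose, push and grip.
It also fails if it takes over 54 s, if anything falls off the work surface, if the arm or the gripper's body presses on something with over 40 N, if the wrist force passes 120 N, or if a joint passes its speed limit or range.

## Working session

There is one attempt and no reset: what is moved stays moved. The work goes in short steps, Python scripts to look and compute and a tool call to move; the robot and the scene stay as the last step left them, time stands still between calls to the robot, and variables do not carry over. Pictures are saved under pics/ and viewed, about 8 in all and at most 12, crops included, and the job is handed in when it is done.

Besides the shell and the picture viewer there is one more tool, called after "Call:" by a JSON object that holds its "fn" and its "kwargs", one argument or row to a line. apply_moves: Moves the arm, as the interface text tells. Its arguments: {"type":"object","properties":{"steps":{"type":"string"},"jaw":{"type":"number"},"grip_force":{"type":"number"}},"required":["steps"]}

```bash
ls; mkdir -p pics
python3 - <<'E'
from workcell import state,cams
import cv2,pickle,numpy as np
s=state();print(s)
d={}
for n in("scene","side","wrist"):
    f=cams.grab_frame(n);d[n]=f
    cv2.imwrite(f"pics/{n}0.png",f["image"][:,:,::-1])
    print(n,{k:np.round(v,3).tolist() for k,v in f.items() if k!="image"})
pickle.dump((s,d),open("f0.pkl","wb"))
E
```

```text
pics
{'time_s': 0.0, 'qpos': array([ 6.94422304e+01,  1.83532544e+01,  8.97057351e+01, -1.99602597e-03,
        7.20456528e+01, -1.14589923e+00]), 'qvel': array([ 0.0511522 ,  0.04213484,  0.02167883, -0.03174228,  0.07149325,
       -0.02497561]), 'effort': array([-9.65056970e-04, -4.12471211e+01, -2.31968486e+01,  7.28436001e-02,
        4.58265329e-02, -1.33359613e-04]), 'ee_pos': array([191.05213496, 542.16144041, 403.90835582]), 'ee_rot': array([-1.79999805e+02,  1.04659418e-01,  7.05887469e+01]), 'force': array([ 0.39507636, -0.82216159, -0.34066633]), 'torque': array([ 0.04182522, -0.01346261, -0.03910152]), 'gripper_width': 91.11807675738808}
scene {'intrinsics': [[367.281, 0.0, 317.519], [0.0, 367.281, 197.939], [0.0, 0.0, 1.0]], 'rvec': [1.155, 2.467, -0.866], 'tvec': [340.287, -326.375, 1231.541]}
side {'intrinsics': [[368.2, 0.0, 316.811], [0.0, 368.2, 197.409], [0.0, 0.0, 1.0]], 'rvec': [2.149, -0.705, 0.342], 'tvec': [-474.507, 343.403, 539.849]}
wrist {'intrinsics': [[288.371, 0.0, 317.301], [0.0, 288.371, 200.862], [0.0, 0.0, 1.0]], 'mount': [[1.0, 0.0, 0.0, 0.649], [-0.0, 0.965, 0.264, -73.623], [-0.0, -0.264, 0.965, 18.762], [0.0, 0.0, 0.0, 1.0]]}
```

View pics/scene0.png

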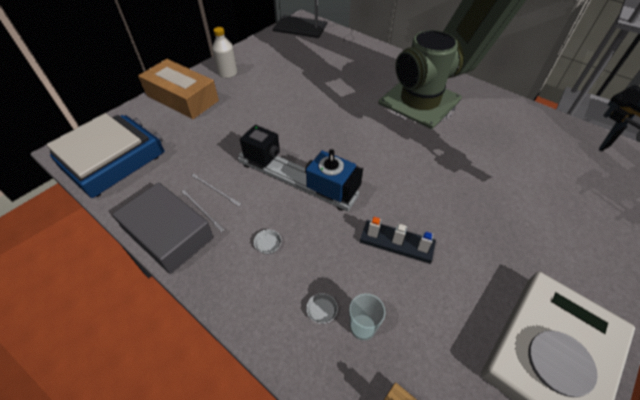

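View pics/side0.png

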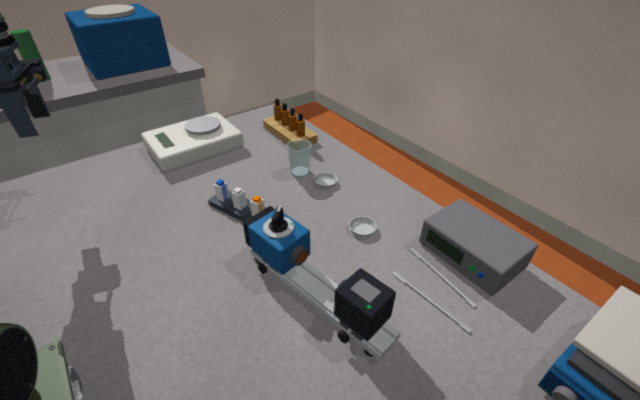

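View pics/wrist0.png

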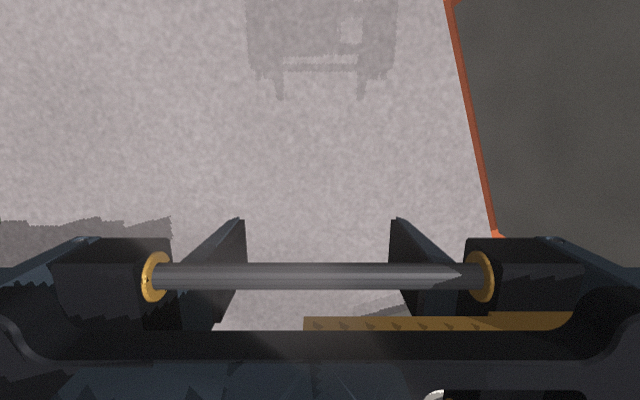

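Scene view: sensor head about (260,145), lamp and knob (332,158), caps orange (376,221), white (400,229), blue (427,238). Side view: blue (221,183), white (239,191), orange (257,200), knob (279,215), sensor (364,300). The wrist view shows only bench. Next I'll triangulate these.

```bash
cat > h.py <<'E'
import numpy as np,cv2
from scipy.spatial.transform import Rotation as R
def cam(f,s=None):
    """K, camera rotation (cam->world), camera centre"""
    K=np.array(f["intrinsics"])
    if "mount" in f:
        M=np.array(f["mount"]);Rt=R.from_euler("xyz",s["ee_rot"],degrees=True).as_matrix()
        return K,Rt@M[:3,:3],Rt@M[:3,3]+s["ee_pos"]
    Rw=cv2.Rodrigues(np.array(f["rvec"],float))[0]
    return K,Rw.T,-Rw.T@np.array(f["tvec"],float).ravel()
def ray(c,p):
    K,Rc,o=c; d=Rc@np.linalg.inv(K)@np.array([p[0],p[1],1.]);return o,d/np.linalg.norm(d)
def plane(c,p,z):
    o,d=ray(c,p);return o+d*(z-o[2])/d[2]
def tri(cp):
    A=np.zeros((3,3));b=np.zeros(3);L=[]
    for c,p in cp:
        o,d=ray(c,p);P=np.eye(3)-np.outer(d,d);A+=P;b+=P@o;L.append((P,o))
    x=np.linalg.solve(A,b);return x,[round(float(np.linalg.norm(P@(x-o))),1) for P,o in L]
def proj(c,X):
    K,Rc,o=c;q=K@(Rc.T@(np.asarray(X,float)-o));return q[:2]/q[2]
def blobs(img,lo,hi,roi=None,amin=8):
    hsv=cv2.cvtColor(img,cv2.COLOR_RGB2HSV);m=cv2.inRange(hsv,np.array(lo),np.array(hi))
    if roi:
        k=np.zeros_like(m);x0,y0,x1,y1=roi;k[y0:y1,x0:x1]=1;m=m*k
    n,l,st,ce=cv2.connectedComponentsWithStats(m)
    return [(ce[i].round(1),st[i].tolist(),l==i) for i in range(1,n) if st[i,4]>=amin]
E
python3 - <<'E'
from h import *;import pickle
s,d=pickle.load(open("f0.pkl","rb"))
C={n:cam(d[n],s) for n in d}
for n,roi in(("scene",(300,140,450,260)),("side",(200,170,320,290))):
    im=d[n]["image"]
    for nm,lo,hi in(("blue",(100,110,50),(130,255,255)),("orange",(5,130,120),(22,255,255))):
        for b in blobs(im,lo,hi,roi): print(n,nm,b[0],b[1])
for nm,a,b in(("o",(376,221),(257,199)),("w",(400.5,229),(239,191)),("b",(427.5,238),(221,183)),("knobtop",(332,151),(279,209))):
    print(nm,tri([(C["scene"],a),(C["side"],b)]))
out=[cv2.resize(d["scene"]["image"][120:250,230:450],None,fx=3.6,fy=3.6,interpolation=cv2.INTER_CUBIC)]
cv2.imwrite("pics/sc1.png",out[0][:,:,::-1])
o=cv2.resize(d["side"]["image"][170:360,200:410],None,fx=3.1,fy=3.1,interpolation=cv2.INTER_CUBIC);cv2.imwrite("pics/sd1.png",o[:,:,::-1])
E
```

```text
scene blue [331.6 171.6] [306, 151, 50, 51, 651]
scene blue [427.6 235.3] [423, 232, 9, 8, 48]
scene orange [375.7 220.2] [372, 217, 8, 8, 50]
side blue [222.2 187. ] [216, 179, 11, 21, 75]
side blue [276.8 243. ] [247, 210, 63, 64, 1852]
side orange [256.7 199. ] [253, 196, 8, 7, 47]
o (array([545.54325785, 183.88885314,  61.49308428]), [2.6, 2.6])
w (array([526.77790245, 239.08408674,  59.86005009]), [2.1, 2.1])
b (array([506.88946284, 298.28829928,  57.76992949]), [1.6, 1.6])
knobtop (array([511.41637091,  21.4469692 , 157.96357655]), [4.2, 4.2])
```

View pics/sd1.png

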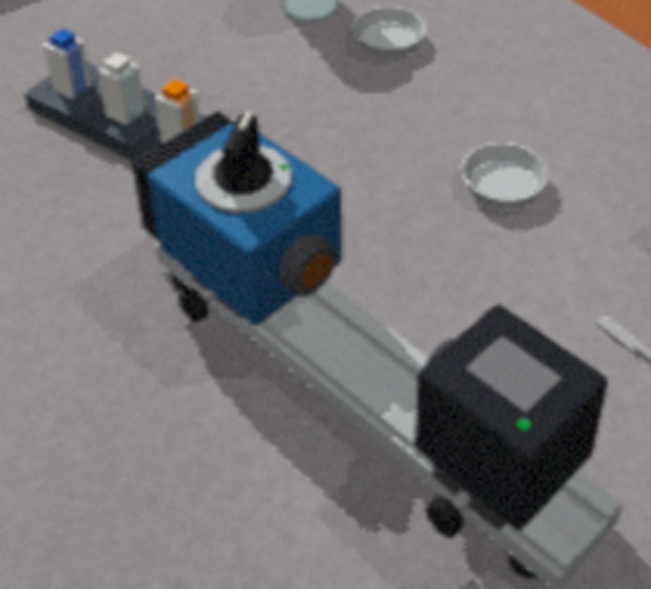

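View pics/sc1.png

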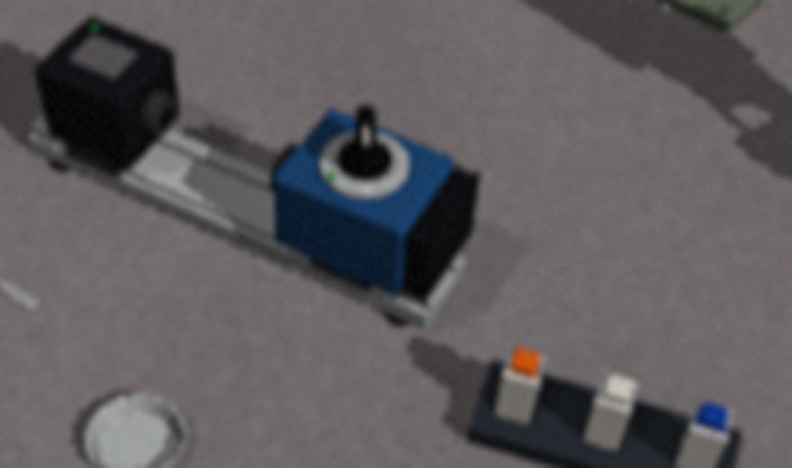

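The crops show the lamp head top corners, sensor top corners, pointer line and green dot clearly. I'll cast these corners onto z=110 in both views.

Run:
```python
from h import *;import pickle
s,d=pickle.load(open("f0.pkl","rb"))
C={n:cam(d[n],s) for n in d}
P={"scene":(3.6,230,120,{"L":[(277,180),(335,110),(452,160),(407,235)],"S":[(40,70),(95,18),(176,52),(122,108)],"K":[(365,163)],"kt":[(366,108)],"green":[(330,176)]}),
"side":(3.1,200,170,{"L":[(150,183),(340,190),(257,247)],"S":[(420,378),(500,308),(606,380),(525,460)],"K":[(244,178)],"kt":[(248,117)],"green":[(284,167)]})}
for n,(sc,ox,oy,D) in P.items():
    for k,v in D.items():
        z={"kt":150,"K":114,"green":114}.get(k,110)
        q=np.array([plane(C[n],(x/sc+ox,y/sc+oy),z)[:2] for x,y in v]).round(0)
        print(n,k,q.tolist(),q.mean(0))
for X in((546,184),(527,239),(507,298)): pass
print([ [plane(C[n],p,64)[:2].round(1) for p in ps] for n,ps in(("scene",[(375.7,220.2),(427.6,235.3)]),("side",[(256.7,199),(221.5,183)]))])
```

```text
scene L [[557.0, -12.0], [481.0, -24.0], [467.0, 67.0], [540.0, 84.0]] [511.25  28.75]
scene S [[585.0, -213.0], [520.0, -224.0], [508.0, -151.0], [575.0, -140.0]] [ 547. -182.]
scene K [[510.0, 26.0]] [510.  26.]
scene kt [[499.0, 16.0]] [499.  16.]
scene green [[535.0, 15.0]] [535.  15.]
side L [[461.0, 52.0], [554.0, -24.0], [486.0, -35.0]] [500.33333333  -2.33333333]
side S [[505.0, -166.0], [571.0, -155.0], [583.0, -225.0], [516.0, -235.0]] [ 543.75 -195.25]
side K [[509.0, 17.0]] [509.  17.]
side kt [[522.0, 28.0]] [522.  28.]
side green [[535.0, 11.0]] [535.  11.]
[[array([543.3, 184.2]), array([503.3, 296.6])], [array([545.1, 178.9]), array([505.8, 287.2])]]
```

Estimates: photometer yaw about 10°, knob near (510,21), pointer (off) at about +40°, gap middle near (529,-86), rack yaw about 18.6°, blue cell near (506,295). Moving over the knob for a close look.

Call:
{"fn": "apply_moves", "kwargs": {
  "steps": "0.57 -0.93 0 1;0.57 -0.93 0 1;0.57 -0.93 0 1;0.57 -0.93 0 1;0.57 -0.93 0 1",
  "jaw": -1
}}

```text
time_s: 0.65
ee_pos: [305.3, 354.0, 401.6]
ee_rot: [-179.9, 0.1, 102.3]
force: [-0.4, -0.1, 0.4]
gripper_width: 91.2
```

Call:
{"fn": "apply_moves", "kwargs": {
  "steps": "0.57 -0.93 0 1;0.57 -0.93 0 1;0.57 -0.93 0 1;0.57 -0.93 0 1;0.57 -0.93 0 1"
}}

```text
time_s: 1.15
ee_pos: [421.6, 159.4, 401.2]
ee_rot: [-179.9, 0.1, 133.7]
force: [1.0, 0.3, -0.3]
gripper_width: 91.2
```

Call:
{"fn": "apply_moves", "kwargs": {
  "steps": "0.55 -0.86 0 0;0.55 -0.86 0 0;0.55 -0.86 0 0;0.5 -0.8 0 0;0 0 0 0"
}}

```text
time_s: 1.65
ee_pos: [511.7, 13.7, 400.4]
ee_rot: [-179.9, 0.2, 133.4]
force: [0.4, -0.0, -0.5]
gripper_width: 91.3
```

```bash
cat >> h.py <<'E'
def snap(name,tag,save=True):
    from workcell import state,cams;import pickle
    s=state();f=cams.grab_frame(name);pickle.dump((s,f),open(f"{tag}.pkl","wb"))
    if save: cv2.imwrite(f"pics/{tag}.png",f["image"][:,:,::-1])
    return s,f
E
python3 -c "
from h import *
s,f=snap('wrist','w1');print(s['ee_pos'],s['ee_rot'],s['qpos'])"
```

```text
[511.67387272  13.67586723 400.41247633] [-179.88894933    0.18872083  133.44640846] [   0.3041114    12.78647209   98.09082854   -0.22872437   69.07483104
 -133.06051478]
```

View pics/w1.png

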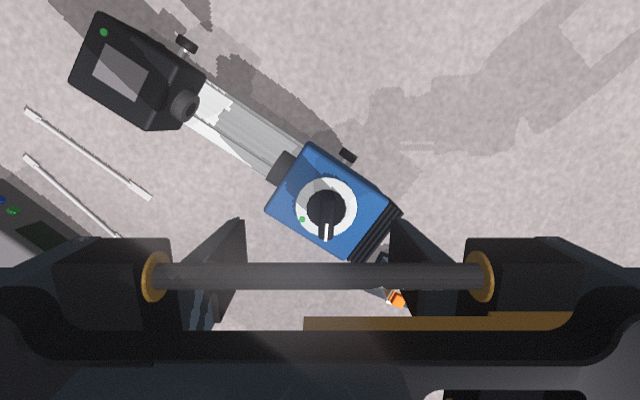

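Wrist view: dial disc centre about (327,207), bar pointing down the image to about (326,240), green dot at (302,219), sensor snout (185,105), lens tube (282,168). Measuring these.

Run:
```python
from h import *;import pickle
s,f=pickle.load(open("w1.pkl","rb"));c=cam(f,s);im=f["image"]
hsv=cv2.cvtColor(im,cv2.COLOR_RGB2HSV)
for nm,lo,hi,roi in(("green",(45,100,60),(80,255,255),(60,10,330,240)),("white",(0,0,185),(180,40,255),(292,172,362,245)),("black",(0,0,0),(180,140,62),(300,182,352,250)),("blue",(100,120,40),(125,255,255),(255,130,400,270))):
    for ce,st,m in blobs(im,lo,hi,roi,10):
        cn=max(cv2.findContours(m.astype(np.uint8),0,1)[0],key=cv2.contourArea)
        print(nm,ce,st,plane(c,ce,114)[:2].round(1),"minrect",[np.round(v,1).tolist() if not np.isscalar(v) else round(v,1) for v in cv2.minAreaRect(cn)])
        if nm=="blue" and st[4]>1000:
            ap=cv2.approxPolyDP(cv2.convexHull(cn),4,True)[:,0]
            print(ap.tolist(),[plane(c,p,110)[:2].round(0).tolist() for p in ap])
a=cv2.resize(im[130:270,250:420],None,fx=4.5,fy=4.5,interpolation=cv2.INTER_CUBIC);cv2.imwrite("pics/w1a.png",a[:,:,::-1])
```

```text
green [103.5  31.5] [100, 28, 9, 8, 53] [ 528.5 -217.2] minrect [[104.0, 31.5], [7.0, 8.0], 90.0]
green [301.6 219. ] [299, 217, 6, 5, 23] [536.   13.7] minrect [[301.5, 219.0], [4.0, 5.0], 90.0]
white [343.4 203.1] [322, 177, 35, 58, 728] [496.3  31.9] minrect [[341.8, 203.1], [58.2, 28.4], 77.7]
white [305.8 219.8] [296, 202, 22, 33, 284] [533.7  17.2] minrect [[304.8, 219.3], [38.2, 11.7], 53.7]
white [325.9 232.2] [324, 224, 5, 18, 54] [529.5  40.5] minrect [[325.9, 232.5], [3.0, 17.2], 4.4]
white [299.  239.7] [292, 231, 22, 14, 92] [553.8  26.5] minrect [[302.5, 237.5], [21.0, 13.0], 0.0]
black [329.6 203.7] [309, 190, 36, 36, 666] [505.9  22.7] minrect [[328.8, 205.2], [36.8, 29.0], 45.0]
blue [340.3 201. ] [291, 145, 98, 115, 3434] [496.9  28.3] minrect [[326.7, 204.0], [101.5, 77.9], 33.7]
[[305, 145], [388, 200], [344, 259], [303, 235], [291, 215], [292, 171]] [[482.0, -32.0], [465.0, 62.0], [539.0, 76.0], [549.0, 27.0], [541.0, 4.0], [508.0, -25.0]]
blue [286.4 195.8] [278, 182, 16, 30, 154] [528.8 -12.8] minrect [[286.3, 197.3], [29.8, 11.7], 66.4]
```

View pics/w1a.png

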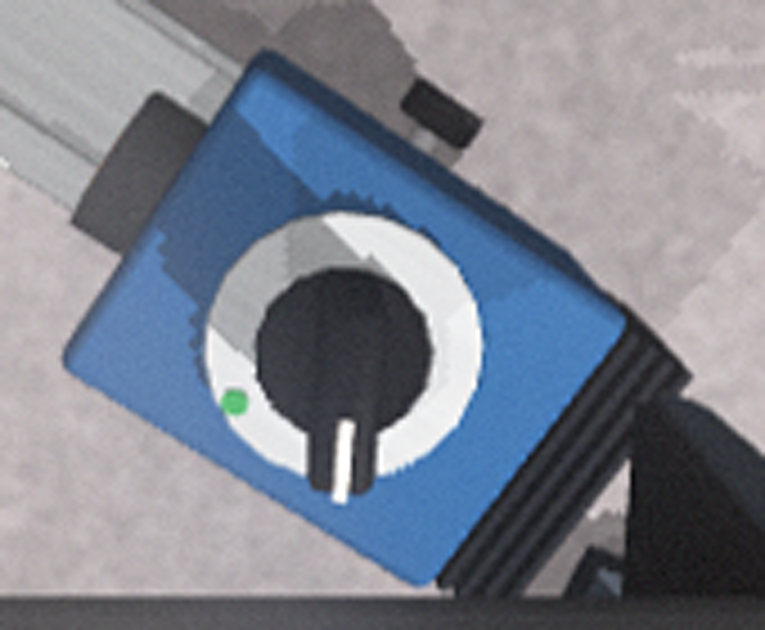

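The crop shows the disc centre at about (326.2,206.8), and the pointer line from crop (347,420) to (341,500).

Run:
```python
from h import *;import pickle
s,f=pickle.load(open("w1.pkl","rb"));c=cam(f,s)
q=lambda x,y:(250+x/4.5-.4,130+y/4.5-.4)
for z in(110,112,114): print(z,plane(c,q(343,346),z)[:2].round(1))
print("skirt",plane(c,q(344,351),118)[:2].round(1))
for n,a,b in(("ptr",(347,420),(341,500)),("le",(308,440),(308,485)),("re",(378,425),(375,480))):
    A,B=plane(c,q(*a),150)[:2],plane(c,q(*b),150)[:2];v=B-A;print(n,A.round(1),B.round(1),np.degrees(np.arctan2(v[1],v[0])).round(1))
corn={n:plane(c,q(*p),110)[:2] for n,p in dict(a=(262,50),b=(628,318),cc=(425,585),d=(65,360)).items()}
print({k:v.round(1) for k,v in corn.items()})
for i,j in("ab","bc","cd","da") if 0 else (("a","b"),("b","cc"),("cc","d"),("d","a")):
    v=corn[j]-corn[i];print(i,j,np.linalg.norm(v).round(1),np.degrees(np.arctan2(v[1],v[0])).round(1))
```

```text
110 [511.2  22.9]
112 [510.8  22.4]
114 [510.4  22. ]
skirt [510.3  22. ]
ptr [513.5  24.7] [526.   35.1] 39.9
le [521.4  22.1] [528.1  28.4] 43.5
re [510.1  29.6] [518.5  37. ] 41.4
{'a': array([477. , -33.1]), 'b': array([464.1,  63.3]), 'cc': array([539.5,  76.2]), 'd': array([555.4, -19. ])}
a b 97.3 97.6
b cc 76.4 9.7
cc d 96.6 -80.5
d a 79.6 -169.8
```

Call:
{"fn": "apply_moves", "kwargs": {
  "steps": "-0.03 0.2 0 -0.57;0 0 -0.5 0;0 0 -0.5 0;0 0 -0.5 0;0 0 0 0"
}}

```text
time_s: 2.2
ee_pos: [506.3, 27.2, 338.5]
ee_rot: [-179.9, -0.1, 130.1]
force: [-0.7, 0.1, -0.2]
gripper_width: 91.1
```

Call:
{"fn": "apply_moves", "kwargs": {
  "steps": "0.1 -0.13 -0.3 0;0 0 0 0"
}}

```text
time_s: 2.4
ee_pos: [510.1, 23.0, 326.8]
ee_rot: [-179.9, -0.1, 130.2]
force: [0.2, -0.2, -0.2]
gripper_width: 91.2
```

Call:
{"fn": "apply_moves", "kwargs": {
  "steps": "0.01 -0.02 -0.28 0;0 0 0 0"
}}

```text
time_s: 2.6
ee_pos: [510.9, 22.4, 315.8]
ee_rot: [180.0, -0.1, 130.2]
force: [-0.2, -0.1, 0.1]
gripper_width: 91.5
```

Call:
{"fn": "apply_moves", "kwargs": {
  "steps": "0 0 0 0;0 0 0 0;0 0 0 0;0 0 0 0;0 0 0 0",
  "jaw": 1,
  "grip_force": 25
}}

```text
time_s: 3.1
ee_pos: [511.4, 22.2, 317.0]
ee_rot: [179.9, 0.0, 130.2]
force: [-0.7, -0.0, -1.2]
gripper_width: 53.9
```

Call:
{"fn": "apply_moves", "kwargs": {
  "steps": "0 0 0 0;0 0 0 0;0 0 -0.03 0;0 0 0 0;0 0 0 0"
}}

```text
time_s: 3.6
ee_pos: [511.3, 22.3, 315.9]
ee_rot: [179.9, 0.0, 130.1]
force: [-5.4, 7.6, 3.7]
gripper_width: 14.0
```

Call:
{"fn": "apply_moves", "kwargs": {
  "steps": "0 0 0 0;0 0 0 0;0 0 0 0"
}}

```text
time_s: 3.9
ee_pos: [511.1, 22.5, 315.9]
ee_rot: [179.8, -0.1, 129.9]
force: [-0.5, 1.1, -0.5]
gripper_width: 12.9
```

Gripped at 12.9 mm (the bar is 13) with almost no side force. Turning clockwise.

Call:
{"fn": "apply_moves", "kwargs": {
  "steps": "0 0 0 -1;0 0 0 -1;0 0 0 -1;0 0 0 -1;0 0 0 -1"
}}

```text
time_s: 4.4
ee_pos: [511.2, 22.5, 315.9]
ee_rot: [179.9, 0.1, 99.2]
force: [-1.5, -0.1, -0.2]
gripper_width: 13.2
```

Call:
{"fn": "apply_moves", "kwargs": {
  "steps": "0 0 0 -1;0 0 0 -1;0 0 0 -1;0 0 0 -0.5;0 0 0 0"
}}

```text
time_s: 4.9
ee_pos: [511.2, 22.4, 315.9]
ee_rot: [179.8, 0.2, 77.6]
force: [-1.1, 0.8, 0.8]
gripper_width: 12.6
```

Call:
{"fn": "apply_moves", "kwargs": {
  "steps": "0 0 0 -0.6;0 0 0 -0.6;0 0 0 0"
}}

```text
time_s: 5.2
ee_pos: [511.2, 22.3, 315.9]
ee_rot: [179.8, 0.2, 70.5]
force: [-0.5, 1.4, 0.0]
gripper_width: 12.7
```

Call:
{"fn": "apply_moves", "kwargs": {
  "steps": "0 0 0 0;0 0 0 0;0 0 0 0;0 0 0 0",
  "jaw": -1
}}

```text
time_s: 5.6
ee_pos: [511.6, 22.0, 315.9]
ee_rot: [179.7, 0.2, 70.8]
force: [0.9, -0.1, -0.2]
gripper_width: 41.8
```

Call:
{"fn": "apply_moves", "kwargs": {
  "steps": "0 0 0 0;0 0 0 0;0 0 0.6 0;0 0 0.9 0;0 0 0.9 0"
}}

```text
time_s: 6.1
ee_pos: [510.0, 21.9, 409.1]
ee_rot: [-179.5, 0.5, 70.9]
force: [1.3, 0.0, -0.3]
gripper_width: 82.1
```

Run:
```python
from h import *
s,f=snap('wrist','w2');print(s['ee_pos'],s['ee_rot'],s['gripper_width'])
a=cv2.resize(f["image"][:300],None,fx=1.25,fy=1.25);cv2.imwrite("pics/w2a.png",a[:,:,::-1])
```

```text
[510.03354788  21.93142164 409.10344908] [-179.54990368    0.53552115   70.90881119] 82.06984004587339
```

View pics/w2a.png

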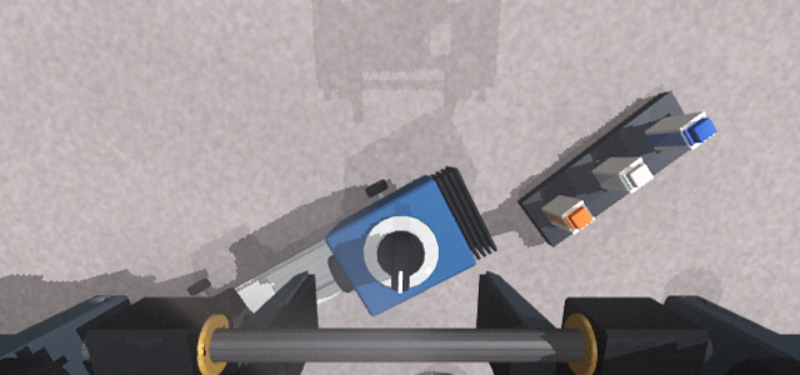

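Viewed 8. With the tool at yaw 70.9° the bar points straight down the image, so the pointer sits at about -19° over the green dot: the lamp is on. Next, a look straight down on the gap.

Call:
{"fn": "apply_moves", "kwargs": {
  "steps": "0.46 -0.5 0 1;0.46 -0.5 0 1;0.46 -0.5 0 1;0.46 -0.5 0 1;0.46 -0.5 0 0.85"
}}

```text
time_s: 6.65
ee_pos: [604.3, -79.1, 419.9]
ee_rot: [179.3, 0.2, 101.5]
force: [-0.8, 0.6, -0.1]
gripper_width: 91.2
```

Call:
{"fn": "apply_moves", "kwargs": {
  "steps": "0 0 0 0;0 0 0 0"
}}

```text
time_s: 6.85
ee_pos: [606.0, -81.5, 418.5]
ee_rot: [179.3, 0.2, 101.3]
force: [0.2, -0.0, -0.4]
gripper_width: 91.3
```

Run:
```python
from h import *
s,f=snap('wrist','w3');print(s['ee_pos'],s['ee_rot'],s['gripper_width'])
a=cv2.resize(f["image"][20:250,130:510],None,fx=2.1,fy=2.1,interpolation=cv2.INTER_CUBIC);cv2.imwrite("pics/w3a.png",a[:,:,::-1])
```

```text
[606.01129208 -81.51024178 418.5085277 ] [179.33709133   0.23635776 101.3192751 ] 91.28484790192515
```

View pics/w3a.png

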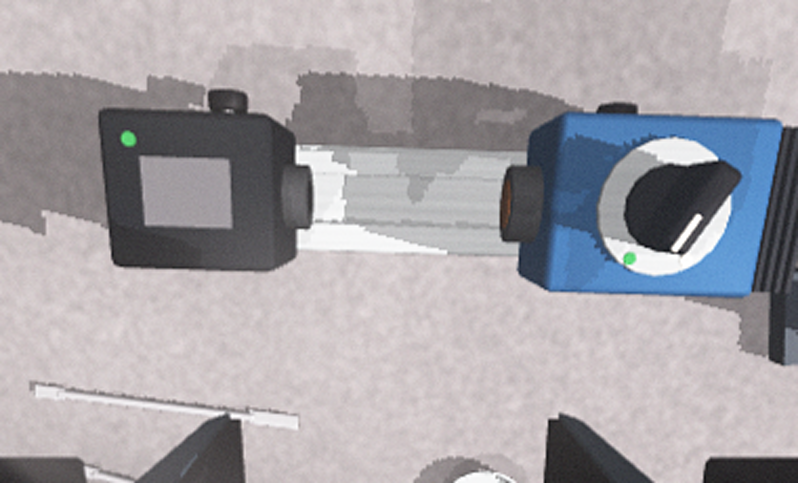

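Viewed 9. The pointer line (direction about (-25,35)) is parallel to the direction from disc centre to green dot (about (-35,50)), so the lamp is on. Snout tip is near crop (308,197) and lens face near (508,205).

Run:
```python
from h import *;import pickle
s,f=pickle.load(open("w3.pkl","rb"));c=cam(f,s)
q=lambda x,y:(130+x/2.1-.25,20+y/2.1-.25)
P=lambda x,y,z:plane(c,q(x,y),z)[:2]
A=P(308,197,75);B=P(508,205,75);v=B-A
print("tips",A.round(1),B.round(1),np.linalg.norm(v),np.degrees(np.arctan2(-v[0],v[1])),"mid",(A+B)/2)
# edges at z=110: sensor top long edges, lamp top long edges (photometer y direction), rail edges z=30
for n,a,b,z in(("sens up",(110,110),(268,118),110),("sens lo",(118,266),(272,270),110),("lamp up",(572,113),(780,121),110),("lamp lo",(552,291),(745,296),110),("lamp R",(781,125),(752,295),110),("rail up",(300,147),(528,153),30),("rail lo",(300,249),(518,256),30)):
    a,b=P(*a,z),P(*b,z);w=b-a;print(n,a.round(1),b.round(1),np.degrees(np.arctan2(-w[0],w[1])).round(1))
print("disc",P(665,207,112).round(1))
```

```text
tips [ 538.3 -141.2] [522.  -39.8] 102.6530183685491 9.126547621893142 mid [530.13797462 -90.52455592]
sens up [ 518.7 -227.7] [ 508.3 -158.9] 8.6
sens lo [ 586.2 -219.3] [ 573.8 -147.8] 9.9
lamp up [480.1 -27.9] [465.3  62.8] 9.3
lamp lo [557.3 -15.7] [541.6  74.9] 9.9
lamp R [466.7  63.9] [540.5  78. ] -79.1
rail up [ 512.7 -156.3] [490.3 -27.9] 9.9
rail lo [ 569.1 -147.5] [547.5 -19. ] 9.5
disc [510.2  23.9]
```

Beam middle is about (530.2,-90.6,75) at yaw 9.6°; tips, rail and lamp edges agree within 1 mm. Going to the blue cell.

Call:
{"fn": "apply_moves", "kwargs": {
  "steps": "-0.18 0.67 0 -1;-0.18 0.67 0 -1;-0.18 0.67 0 -1;-0.18 0.67 0 -1;-0.18 0.67 0 -1"
}}

```text
time_s: 7.4
ee_pos: [565.6, 56.8, 418.2]
ee_rot: [179.4, 0.3, 69.8]
force: [-0.5, -0.2, -0.5]
gripper_width: 91.3
```

Call:
{"fn": "apply_moves", "kwargs": {
  "steps": "-0.18 0.67 0 -1;-0.18 0.67 0 -1;-0.18 0.67 0 -1;-0.18 0.67 0 -1;-0.18 0.67 0 -1"
}}

```text
time_s: 7.9
ee_pos: [522.0, 199.0, 419.4]
ee_rot: [179.5, 0.2, 38.7]
force: [0.3, -0.8, 0.2]
gripper_width: 91.3
```

Call:
{"fn": "apply_moves", "kwargs": {
  "steps": "-0.12 0.75 0 -0.9;-0.12 0.75 0 -0.9;-0.12 0.75 0 -0.9;0 0 0 -0.5;0 0 0 0"
}}

```text
time_s: 8.4
ee_pos: [499.5, 297.8, 420.5]
ee_rot: [179.6, 0.2, 19.0]
force: [0.6, 0.1, -0.2]
gripper_width: 91.0
```

Call:
{"fn": "apply_moves", "kwargs": {
  "steps": "0 0 0 0;0 0 0 0"
}}

```text
time_s: 8.6
ee_pos: [498.2, 297.8, 420.8]
ee_rot: [179.6, 0.2, 19.1]
force: [0.7, 1.0, 0.5]
gripper_width: 91.3
```

Run:
```python
from h import *
s,f=snap('wrist','w4');print(s['ee_pos'],s['ee_rot'],s['gripper_width'])
a=cv2.resize(f["image"][60:250,200:440],None,fx=3,fy=3,interpolation=cv2.INTER_CUBIC);cv2.imwrite("pics/w4a.png",a[:,:,::-1])
```

```text
[498.23198142 297.79632177 420.76806929] [179.56884825   0.2411737   19.12023368] 91.25595804010413
```

View pics/w4a.png

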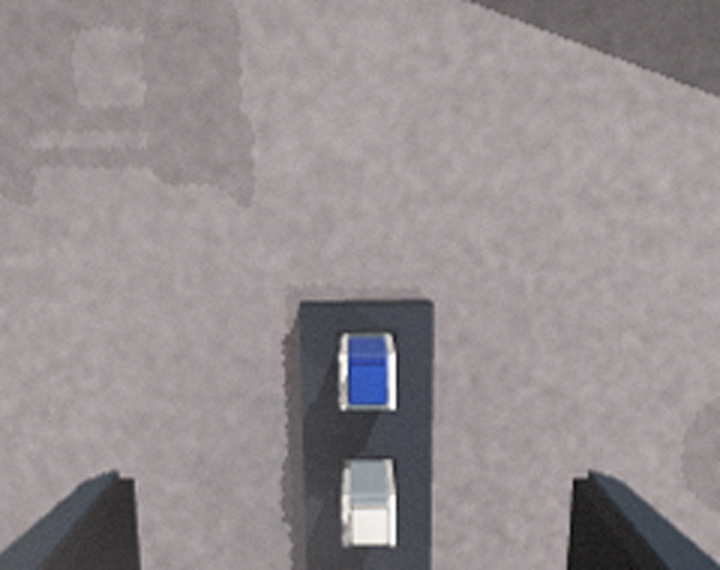

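Viewed 10. The rack edges are vertical in the image, so rack yaw is about 19°. Blue cap top spans crop x 347–387, y about 364–405, and the frosted plates x 340–397. Locating the cell precisely.

Run:
```python
from h import *;import pickle
s,f=pickle.load(open("w4.pkl","rb"));c=cam(f,s);im=f["image"]
print(im[170:200:2,322].tolist())
for ce,st,m in blobs(im,(105,150,150),(125,255,255),(305,165,340,205)):
    print(ce,st)
q=lambda x,y:(200+x/3-.33,60+y/3-.33)
P=lambda x,y,z:plane(c,q(x,y),z)[:2]
a,b=P(347,364,68),P(387,405,68);print("cap corners",a.round(1),b.round(1),(a+b)/2,np.linalg.norm(P(347,385,68)-P(387,385,68)),np.linalg.norm(P(367,364,68)-P(367,405,68)))
print("frost mid",P(368.5,372,60).round(1),np.linalg.norm(P(340,385,60)-P(397,385,60)))
for n,A,B in(("L",(300,305),(302,560)),("R",(433,305),(431.5,560)),("T",(302,301),(432,301))):
    A,B=P(*A,17),P(*B,17);w=B-A;print(n,A.round(1),B.round(1),np.degrees(np.arctan2(w[1],w[0])).round(1))
```

```text
[[64, 68, 71], [95, 106, 140], [66, 87, 153], [67, 87, 154], [83, 103, 169], [54, 76, 169], [53, 89, 182], [55, 89, 184], [54, 90, 186], [57, 93, 184], [53, 89, 181], [54, 88, 180], [59, 82, 149], [99, 105, 109], [55, 56, 62]]
[322.2 186.5] [316, 179, 13, 16, 169]
cap corners [494.1 301.3] [514.5 290.8] [504.29907629 296.0267427 ] 15.817206416103945 16.631740650722346
frost mid [503.8 299.4] 23.079916761250935
L [468.6 309.4] [507.9 192.6] -71.4
R [524.4 328.8] [567.  213.2] -69.8
T [468.8 311.4] [523.4 330.3] 19.2
```

Cell centre is about (504.3,296.5), yaw 19.2°; the rack end gives (504.4,297.3). Descending in stages.

Call:
{"fn": "apply_moves", "kwargs": {
  "steps": "0.08 -0.02 -0.7 0;0.07 -0.01 -0.9 0;0 0 -0.9 0;0 0 -0.7 0;0 0 0 0"
}}

```text
time_s: 9.15
ee_pos: [504.8, 293.2, 291.7]
ee_rot: [179.6, -0.2, 18.9]
force: [0.1, -1.0, 0.4]
gripper_width: 91.3
```

Call:
{"fn": "apply_moves", "kwargs": {
  "steps": "-0.01 0.08 -0.4 0.05;0 0 -0.4 0;0 0 0 0;0 0 0 0"
}}

```text
time_s: 9.55
ee_pos: [506.7, 295.7, 264.1]
ee_rot: [179.7, -0.5, 19.1]
force: [0.5, 0.8, 0.3]
gripper_width: 91.4
```

Call:
{"fn": "apply_moves", "kwargs": {
  "steps": "-0.06 0.02 -0.5 0;0 0 -0.4 0;0 0 -0.2 0;0 0 0 0;0 0 0 0"
}}

```text
time_s: 10.05
ee_pos: [507.2, 297.3, 227.5]
ee_rot: [179.8, -1.4, 19.1]
force: [0.4, 0.8, 0.8]
gripper_width: 91.1
```

Call:
{"fn": "apply_moves", "kwargs": {
  "steps": "-0.07 -0.02 0 0;0 0 0 0;0 0 0 0"
}}

```text
time_s: 10.35
ee_pos: [504.8, 296.7, 229.9]
ee_rot: [179.9, -1.6, 19.1]
force: [-0.3, -0.4, 0.0]
gripper_width: 91.2
```

```bash
python3 -c "
from workcell import state
s=state();[print(k,s[k].round(3)) for k in('qpos','qvel','effort','ee_pos','ee_rot')]"
```

```text
qpos [ 29.424  28.084 101.991  -0.537  48.355  10.695]
qvel [ 0.101 -0.539  0.038  0.117  0.284 -0.068]
effort [-3.0000e-03 -4.5137e+01 -1.8152e+01  4.0000e-02 -9.0000e-02  2.0000e-03]
ee_pos [504.769 296.743 229.877]
ee_rot [179.887  -1.619  19.082]
```

Call:
{"fn": "apply_moves", "kwargs": {
  "steps": "0 0 1 0;0 0 0 0"
}}

```text
time_s: 10.55
ee_pos: [504.9, 296.9, 271.0]
ee_rot: [179.9, -1.6, 19.1]
force: [0.9, 0.4, 0.9]
gripper_width: 91.1
```

Call:
{"fn": "apply_moves", "kwargs": {
  "steps": "0 0 0 0;0 0 0 0"
}}

```text
time_s: 10.75
ee_pos: [504.7, 296.8, 271.5]
ee_rot: [179.9, -1.7, 19.1]
force: [1.1, 0.3, 0.0]
gripper_width: 91.3
```

Call:
{"fn": "apply_moves", "kwargs": {
  "steps": "0 0 -0.25 0;0 0 -0.25 0;0 0 -0.25 0;0 0 -0.25 0;0 0 0 0"
}}

```text
time_s: 11.25
ee_pos: [503.6, 296.2, 224.7]
ee_rot: [179.8, -1.3, 19.1]
force: [-0.0, -0.3, -0.6]
gripper_width: 91.6
```

Single rows followed by rest keep the tilt, while short slow descents reduce it. Repeating the cycle to level the tool.

Call:
{"fn": "apply_moves", "kwargs": {
  "steps": "0 0 1 0;0 0 0 0;0 0 0 0"
}}

```text
time_s: 11.55
ee_pos: [503.4, 296.0, 263.2]
ee_rot: [179.8, -1.0, 19.1]
force: [-0.4, -0.2, -0.4]
gripper_width: 91.2
```

Call:
{"fn": "apply_moves", "kwargs": {
  "steps": "0 0 -0.25 0;0 0 -0.25 0;0 0 -0.25 0;0 0 -0.25 0;0 0 0 0"
}}

```text
time_s: 12.05
ee_pos: [502.4, 295.5, 216.8]
ee_rot: [179.7, -0.7, 19.1]
force: [-0.1, 0.3, 0.0]
gripper_width: 91.3
```

Call:
{"fn": "apply_moves", "kwargs": {
  "steps": "0 0 0 0"
}}

```text
time_s: 12.15
ee_pos: [502.4, 295.4, 216.0]
ee_rot: [179.7, -0.6, 19.1]
force: [0.7, -0.2, 0.6]
gripper_width: 91.3
```

Call:
{"fn": "apply_moves", "kwargs": {
  "steps": "0.07 0.05 1 0;0 0 0 0;0 0 0 0"
}}

```text
time_s: 12.45
ee_pos: [505.3, 297.5, 256.4]
ee_rot: [179.7, -0.5, 19.1]
force: [-0.5, -0.5, -1.1]
gripper_width: 91.4
```

Call:
{"fn": "apply_moves", "kwargs": {
  "steps": "0 0 -0.25 0;0 0 -0.25 0;0 0 -0.25 0;0 0 -0.25 0;0 0 0 0"
}}

```text
time_s: 12.95
ee_pos: [504.3, 296.9, 210.8]
ee_rot: [179.7, -0.3, 19.1]
force: [0.6, 1.0, -0.2]
gripper_width: 91.3
```

Call:
{"fn": "apply_moves", "kwargs": {
  "steps": "0 0 0 0"
}}

```text
time_s: 13.05
ee_pos: [504.2, 296.9, 210.0]
ee_rot: [179.6, -0.3, 19.1]
force: [0.1, -0.7, -0.2]
gripper_width: 90.9
```

Call:
{"fn": "apply_moves", "kwargs": {
  "steps": "0 0 0.1 0;0 0 0 0;0 0 0 0;0 0 0 0;0 0 0 0",
  "jaw": 0.38,
  "grip_force": 15
}}

```text
time_s: 13.55
ee_pos: [504.7, 297.2, 215.5]
ee_rot: [179.7, -0.4, 19.1]
force: [-0.0, 0.5, 0.8]
gripper_width: 54.2
```

Call:
{"fn": "apply_moves", "kwargs": {
  "steps": "0 0 0 0;0 0 0 0;0 0 0 0;0 0 0 0;0 0 0 0"
}}

```text
time_s: 14.05
ee_pos: [504.6, 297.2, 215.8]
ee_rot: [179.7, -0.4, 19.1]
force: [0.7, 0.4, 0.2]
gripper_width: 28.4
```

Call:
{"fn": "apply_moves", "kwargs": {
  "steps": "0 0 0 0;0 0 0 0;0 0 0 0;0 0 0 0;0 0 0 0",
  "jaw": 1,
  "grip_force": 15
}}

```text
time_s: 14.55
ee_pos: [503.8, 296.8, 215.7]
ee_rot: [179.6, -0.2, 19.1]
force: [-1.1, 0.1, 0.6]
gripper_width: 22.3
```

Call:
{"fn": "apply_moves", "kwargs": {
  "steps": "0 0 0 0;0 0 0.3 0;0 0 0.5 0;0 0 0 0;0 0 0 0",
  "grip_force": 20
}}

```text
time_s: 15.05
ee_pos: [504.4, 297.0, 249.6]
ee_rot: [179.7, -0.4, 19.1]
force: [-0.5, 0.5, -1.5]
gripper_width: 22.3
```

Call:
{"fn": "apply_moves", "kwargs": {
  "steps": "0 0 0.6 0;0 0 0.9 0;0 0 0.9 0;0 0 0.9 0;0 0 0.6 0"
}}

```text
time_s: 15.55
ee_pos: [502.7, 295.8, 403.3]
ee_rot: [179.5, 0.4, 19.1]
force: [0.3, 0.4, -1.4]
gripper_width: 22.6
```

Call:
{"fn": "apply_moves", "kwargs": {
  "steps": "0 0 0 0;0 0 0 0"
}}

```text
time_s: 15.75
ee_pos: [503.0, 296.0, 405.4]
ee_rot: [179.6, 0.1, 19.1]
force: [-0.5, 0.3, -0.4]
gripper_width: 22.5
```

Run:
```python
from h import *
s,f=snap('wrist','w5');print(s['ee_pos'],s['ee_rot'],s['gripper_width'],s['force'])
c=cam(f,s)
a=cv2.resize(f["image"][100:340,160:480],None,fx=2.4,fy=2.4,interpolation=cv2.INTER_CUBIC);cv2.imwrite("pics/w5a.png",a[:,:,::-1])
```

```text
[503.0080971  296.00417771 405.40313678] [1.79555802e+02 9.02997494e-02 1.90845340e+01] 22.47654279151747 [-0.54531504  0.31770314 -0.39025617]
```

View pics/w5a.png

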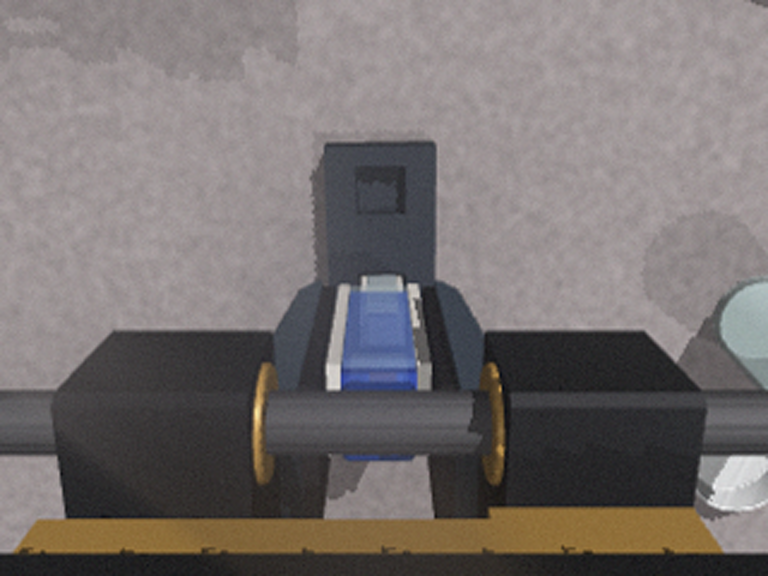

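Viewed 11. The blue cell is held upright and its slot is empty. The front window's top edge is at crop y≈365 and its bottom edge at ≈288; comparing with prediction to find the cell's offset in the grip.

Run:
```python
from h import *;import pickle
s,f=pickle.load(open("w5.pkl","rb"));K,_,_=cam(f,s);M=np.array(f["mount"])
c=(K,M[:3,:3],M[:3,3]) # tool frame
for off in(-4,-2,0,2):
    L=[]
    for z in(172-16.3,172+35.7):
        p=proj(c,(0,off-11.25,z));L.append(((p[0]-160)*2.4+.7,(p[1]-100)*2.4+.7))
    print(off,np.round(L,0).tolist())
im=f["image"];print([ (r,im[r,315].tolist()) for r in range(212,266,2)])
```

```text
-4 [[373.0, 341.0], [375.0, 268.0]]
-2 [[373.0, 350.0], [375.0, 275.0]]
0 [[373.0, 358.0], [375.0, 281.0]]
2 [[373.0, 367.0], [375.0, 288.0]]
[(212, [66, 67, 74]), (214, [68, 74, 81]), (216, [139, 146, 154]), (218, [138, 147, 153]), (220, [154, 162, 168]), (222, [105, 121, 161]), (224, [104, 120, 164]), (226, [105, 124, 162]), (228, [107, 123, 164]), (230, [97, 116, 163]), (232, [96, 113, 163]), (234, [97, 113, 162]), (236, [99, 115, 166]), (238, [95, 110, 161]), (240, [95, 112, 160]), (242, [96, 112, 162]), (244, [79, 95, 143]), (246, [81, 95, 144]), (248, [93, 109, 153]), (250, [107, 125, 169]), (252, [116, 134, 175]), (254, [68, 80, 135]), (256, [89, 97, 146]), (258, [87, 101, 147]), (260, [52, 67, 116]), (262, [58, 65, 96]), (264, [74, 73, 77])]
```

Cell sits about +1.8 mm along tool y in the grip. Target TCP is therefore (529.9,-88.9), z≈256, yaw 9.6°. Carrying it over at height.

Call:
{"fn": "apply_moves", "kwargs": {
  "steps": "0.04 -0.5 0 0;0.06 -0.9 0 -0.17;0.07 -0.95 0 -0.17;0.07 -0.95 0 -0.17;0.07 -0.95 0 -0.17"
}}

```text
time_s: 16.3
ee_pos: [514.0, 124.8, 393.8]
ee_rot: [179.6, 1.1, 15.4]
force: [0.7, -0.6, -0.7]
gripper_width: 22.2
```

Call:
{"fn": "apply_moves", "kwargs": {
  "steps": "0.07 -0.95 0 -0.17;0.07 -0.95 0 -0.17;0.07 -0.95 0 -0.17;0.07 -0.95 0 -0.17;0.06 -0.8 0 -0.17"
}}

```text
time_s: 16.8
ee_pos: [525.4, -67.3, 382.9]
ee_rot: [179.8, 2.1, 10.0]
force: [0.1, 0.3, -0.4]
gripper_width: 22.4
```

Call:
{"fn": "apply_moves", "kwargs": {
  "steps": "0 0 0 0;0 0 0 0"
}}

```text
time_s: 17.0
ee_pos: [524.9, -70.8, 378.9]
ee_rot: [179.9, 2.5, 9.7]
force: [0.5, 0.6, -0.5]
gripper_width: 22.4
```

Tool pitch has drifted to 2.5°. Correcting position and using decelerating descents to level it, while still above the heads.

Call:
{"fn": "apply_moves", "kwargs": {
  "steps": "0.12 -0.45 0 0;0 0 0 0;0 0 0 0"
}}

```text
time_s: 17.3
ee_pos: [529.3, -86.3, 375.5]
ee_rot: [-179.9, 2.9, 9.9]
force: [-0.3, -0.1, -0.6]
gripper_width: 22.3
```

Call:
{"fn": "apply_moves", "kwargs": {
  "steps": "0 0 0.5 0;0 0 0.4 0;0 0 0.2 0;0 0 0 0;0 0 0 0"
}}

```text
time_s: 17.8
ee_pos: [528.3, -80.8, 418.3]
ee_rot: [-179.6, 3.2, 10.2]
force: [0.3, 0.4, -0.4]
gripper_width: 22.6
```

Call:
{"fn": "apply_moves", "kwargs": {
  "steps": "0 0 -0.5 0;0 0 -0.4 0;0 0 -0.2 0;0 0 0 0;0 0 0 0"
}}

```text
time_s: 18.3
ee_pos: [527.6, -79.5, 370.8]
ee_rot: [-179.6, 3.3, 10.3]
force: [-0.2, -0.1, -0.0]
gripper_width: 22.6
```

Call:
{"fn": "apply_moves", "kwargs": {
  "steps": "0 0 0 0;0 0 0 0;0 0 0 0;0 0 0 0;0 0 0 0"
}}

```text
time_s: 18.8
ee_pos: [528.1, -79.7, 372.9]
ee_rot: [-179.6, 3.1, 10.3]
force: [0.5, 0.4, -0.3]
gripper_width: 22.6
```

```bash
python3 -c "
from workcell import state
s=state();[print(k,s[k].round(3)) for k in('qpos','qvel','effort','ee_pos','ee_rot')]"
```

```text
qpos [ -9.618  16.641  96.922  -0.765  69.48  -19.631]
qvel [-0.055 -0.134 -0.112  0.004  0.066 -0.01 ]
effort [ 3.0000e-03 -3.8670e+01 -2.2175e+01  4.0000e-03  2.9700e-01 -4.0000e-03]
ee_pos [528.063 -79.661 372.867]
ee_rot [-179.638    3.104   10.31 ]
```

Call:
{"fn": "apply_moves", "kwargs": {
  "steps": "0 0 -1 0;0 0 0 0;0 0 0 0"
}}

```text
time_s: 19.1
ee_pos: [528.8, -79.8, 334.4]
ee_rot: [-179.7, 2.9, 10.3]
force: [0.2, 0.1, 0.4]
gripper_width: 22.3
```

Call:
{"fn": "apply_moves", "kwargs": {
  "steps": "0 0 0.25 0;0 0 0.25 0;0 0 0.25 0;0 0 0.25 0;0 0 0 0"
}}

```text
time_s: 19.6
ee_pos: [529.7, -80.0, 383.7]
ee_rot: [-179.9, 2.3, 10.3]
force: [-0.8, 0.1, 0.2]
gripper_width: 22.2
```

A single drop followed by slow rising rows reduces the pitch. Repeating.

Call:
{"fn": "apply_moves", "kwargs": {
  "steps": "0 -0.2 -1 -0.1;0 0 0 0;0 0 0 0"
}}

```text
time_s: 19.9
ee_pos: [530.3, -88.0, 346.3]
ee_rot: [180.0, 2.0, 9.7]
force: [0.2, 0.5, -0.3]
gripper_width: 22.6
```

Call:
{"fn": "apply_moves", "kwargs": {
  "steps": "0 0 0.25 0;0 0 0.25 0;0 0 0.25 0;0 0 0.25 0;0 0 0 0"
}}

```text
time_s: 20.4
ee_pos: [531.1, -87.4, 394.9]
ee_rot: [179.9, 1.6, 9.7]
force: [0.1, -1.1, -0.4]
gripper_width: 22.7
```

Call:
{"fn": "apply_moves", "kwargs": {
  "steps": "0 0 -1 0;0 0 0 0;0 0 0 0"
}}

```text
time_s: 20.7
ee_pos: [531.6, -87.4, 357.4]
ee_rot: [179.7, 1.3, 9.7]
force: [0.1, -0.7, -0.5]
gripper_width: 22.1
```

Call:
{"fn": "apply_moves", "kwargs": {
  "steps": "0 0 0.25 0;0 0 0.25 0;0 0 0.25 0;0 0 0.25 0;0 0 0 0"
}}

```text
time_s: 21.2
ee_pos: [532.4, -87.6, 406.0]
ee_rot: [179.6, 0.9, 9.7]
force: [0.6, -0.2, -0.0]
gripper_width: 22.1
```

Call:
{"fn": "apply_moves", "kwargs": {
  "steps": "-0.04 -0.03 -1 0;0 0 0 0;0 0 0 0"
}}

```text
time_s: 21.5
ee_pos: [531.3, -88.9, 368.5]
ee_rot: [179.5, 0.6, 9.7]
force: [-0.3, -0.1, -0.1]
gripper_width: 22.1
```

Call:
{"fn": "apply_moves", "kwargs": {
  "steps": "0 0 -1 0;0 0 0 0;0 0 0 0"
}}

```text
time_s: 21.8
ee_pos: [533.1, -89.1, 332.7]
ee_rot: [179.3, 0.2, 9.7]
force: [1.0, -0.2, 0.1]
gripper_width: 22.5
```

Call:
{"fn": "apply_moves", "kwargs": {
  "steps": "-0.06 0.06 -1 0;0 0 0 0;0 0 0 0"
}}

```text
time_s: 22.1
ee_pos: [533.6, -87.1, 299.2]
ee_rot: [179.1, -0.5, 9.7]
force: [-0.0, 0.1, 0.2]
gripper_width: 22.3
```

Call:
{"fn": "apply_moves", "kwargs": {
  "steps": "-0.05 0 -0.25 0;-0.02 0 -0.25 0;0 0 -0.25 0;0 0 -0.2 0;0 0 0 0"
}}

```text
time_s: 22.6
ee_pos: [532.1, -87.6, 263.6]
ee_rot: [178.9, -0.9, 9.7]
force: [0.3, -0.1, -0.6]
gripper_width: 22.5
```

Call:
{"fn": "apply_moves", "kwargs": {
  "steps": "0 0 0 0;0 0 0 0"
}}

```text
time_s: 22.8
ee_pos: [532.2, -87.7, 263.3]
ee_rot: [178.9, -0.9, 9.7]
force: [-0.6, -0.5, -1.2]
gripper_width: 22.7
```

Call:
{"fn": "apply_moves", "kwargs": {
  "steps": "0 0 1 0;0 0 0 0;0 0 0 0"
}}

```text
time_s: 23.1
ee_pos: [532.4, -87.7, 304.4]
ee_rot: [179.0, -0.9, 9.7]
force: [0.3, -0.5, 0.0]
gripper_width: 22.6
```

Call:
{"fn": "apply_moves", "kwargs": {
  "steps": "0 0 -0.25 0;0 0 -0.25 0;0 0 -0.25 0;0 0 -0.2 0;0 0 0 0"
}}

```text
time_s: 23.6
ee_pos: [531.2, -87.4, 260.3]
ee_rot: [179.1, -0.6, 9.7]
force: [-0.2, 0.1, -0.7]
gripper_width: 22.6
```

```bash
cat > cell.py <<'E'
from h import *
from workcell import state
s=state();Rt=R.from_euler("xyz",s["ee_rot"],degrees=True).as_matrix()
b=np.array([530.2,-90.6,75]);p=s["ee_pos"]+Rt@[0,1.8,172+35.7-26.5]
yaw=np.radians(9.6);L=np.array([[np.cos(yaw),np.sin(yaw),0],[-np.sin(yaw),np.cos(yaw),0],[0,0,1]])
print(s["time_s"],"pose",s["ee_pos"].round(1),s["ee_rot"].round(2),"window mid",p.round(1),"world shift units",((b-p)/40).round(3),"err in beam frame",(L@(p-b)).round(1),"w",s["gripper_width"].round(1),"qv",s["qvel"].round(2))
E
python3 cell.py
```

```text
Traceback (most recent call last):
  File "cell.py", line 6, in <module>
    print(s["time_s"],"pose",s["ee_pos"].round(1),s["ee_rot"].round(2),"window mid",p.round(1),"world shift units",((b-p)/40).round(3),"err in beam frame",(L@(p-b)).round(1),"w",s["gripper_width"].round(1),"qv",s["qvel"].round(2))
                                                                                                                                                                                  ^^^^^^^^^^^^^^^^^^^^^^^^
AttributeError: 'float' object has no attribute 'round'
```

Improving, so I'll run one more cycle.

Call:
{"fn": "apply_moves", "kwargs": {
  "steps": "0 0 1 0;0 0 0 0;0 0 0 0"
}}

```text
time_s: 23.9
ee_pos: [531.0, -87.4, 298.8]
ee_rot: [179.2, -0.3, 9.7]
force: [0.5, -0.6, -0.9]
gripper_width: 22.3
```

Call:
{"fn": "apply_moves", "kwargs": {
  "steps": "0 0 -0.25 0;0 0 -0.25 0;0 0 -0.25 0;0 0 -0.2 0;0 0 0 0"
}}

```text
time_s: 24.4
ee_pos: [529.9, -87.2, 254.6]
ee_rot: [179.3, -0.0, 9.7]
force: [0.2, -0.1, -0.2]
gripper_width: 22.5
```

Call:
{"fn": "apply_moves", "kwargs": {
  "steps": "0 0 0 0;0 0 0 0"
}}

```text
time_s: 24.6
ee_pos: [529.9, -87.2, 253.8]
ee_rot: [179.3, 0.1, 9.7]
force: [-0.1, -0.3, 0.1]
gripper_width: 22.2
```

```bash
sed -i 's/s\["gripper_width"\].round(1)/s["gripper_width"]/' cell.py; python3 cell.py
```

```text
24.6 pose [529.9 -87.2 253.8] [1.793e+02 6.000e-02 9.730e+00] window mid [530.4 -91.2  72.6] world shift units [-0.004  0.015  0.06 ] err in beam frame [ 0.1 -0.6 -2.4] w 22.231539193150887 qv [-0.06  0.07 -0.16  0.05 -0.2  -0.03]
```

Levelled (pitch 0.1°, roll off by 0.7°) and nearly centred; it only needs to come up 2.4 mm.

Call:
{"fn": "apply_moves", "kwargs": {
  "steps": "0 0.01 0.06 0;0 0 0 0;0 0 0 0"
}}

```text
time_s: 24.9
ee_pos: [530.3, -86.8, 257.4]
ee_rot: [179.2, -0.1, 9.7]
force: [-0.1, -0.1, 0.0]
gripper_width: 22.4
```

```bash
python3 cell.py
python3 - <<'E'
from h import *
s,f=snap('side','s6');s2,f2=snap('scene','c6')
a=cv2.resize(f["image"][190:360,220:410],None,fx=3,fy=3,interpolation=cv2.INTER_CUBIC)
b=cv2.resize(f2["image"][120:250,230:385],None,fx=510/130,fy=510/130,interpolation=cv2.INTER_CUBIC)[:,:225*0+ 800-570] if 0 else cv2.resize(f2["image"][120:210,240:300],None,fx=3.8,fy=3.8,interpolation=cv2.INTER_CUBIC)
H=max(a.shape[0],b.shape[0]);pad=lambda x:cv2.copyMakeBorder(x,0,H-x.shape[0],0,0,cv2.BORDER_CONSTANT)
cv2.imwrite("pics/fin.png",np.hstack([pad(a),pad(b)])[:,:800,::-1])
E
```

```text
24.9 pose [530.3 -86.8 257.4] [ 1.7925e+02 -7.0000e-02  9.7300e+00] window mid [531.2 -90.9  76.2] world shift units [-0.025  0.008 -0.031] err in beam frame [ 0.9 -0.5  1.2] w 22.39991215763885 qv [ 0.01 -0.35 -0.37  0.02  0.08  0.07]
```

View pics/fin.png

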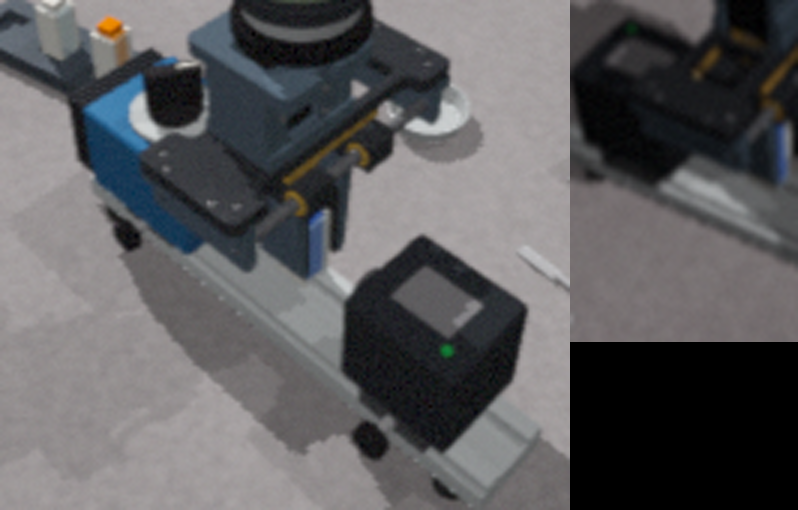

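Viewed 12. The cell is held in the gap, clear of rail and heads, and the knob stays at on. A last small trim, then settle.

Call:
{"fn": "apply_moves", "kwargs": {
  "steps": "-0.02 0 -0.02 0;0 0 0 0;0 0 0 0;0 0 0 0"
}}

```text
time_s: 25.4
ee_pos: [529.3, -86.8, 256.6]
ee_rot: [179.2, -0.1, 9.7]
force: [0.7, 0.0, -0.9]
gripper_width: 22.5
```

```bash
python3 cell.py
```

```text
25.4 pose [529.3 -86.8 256.6] [ 1.7924e+02 -8.0000e-02  9.7300e+00] window mid [530.3 -90.9  75.5] world shift units [-0.002  0.008 -0.012] err in beam frame [ 0.  -0.3  0.5] w 22.498147135952074 qv [ 0.03  0.04  0.03 -0.16 -0.04 -0.06]
```

Within 0.5 mm by my estimate, level and still. Handing in.

```bash
python3 -c "
from workcell import env
print(env.job_done())"; python3 cell.py
```

```text
the job is handed in; nothing more can be done
None
the job is handed in; nothing more can be done
```

I switched the lamp on and handed the job in at about 25.4 s, with the blue cell held still in the middle of the gap. I turned the knob 60° clockwise, and a wrist picture afterwards shows its pointer at the green dot. I then took the cell by its frosted faces (opening 22.3–22.5 mm), lifted it and carried it over the heads into place.

**Last checks:**
- **Position:** the middle of the windows is an estimated 0.0, -0.3 and +0.5 mm off the beam point (x, y, z), and the tool's turn is 9.7° against a measured 9.6°. This comes from the arm's pose and the grasp measured from pictures, not from a direct view of the light path. I took the window centre as 26.5 mm above the underside. The camera calibration adds about 2 mm of uncertainty.
- **Tilt:** about 0.8° from upright at the end.
- **Forces:** readings at the ends of the moves stayed under about 10 N. The gripper's opening held steady during the carry.
- **Surroundings:** the last side view shows the cell clear of the rail and heads. I did not check the bystanders one by one, but the arm stayed well above them.

**What went wrong:** the tool's tilt drifted during moves, to 1.7° over the rack and up to about 3.3° while carrying the cell above the gap. I levelled it with small up-and-down moves before the final hold.

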